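# Shift the tube-turning machine into third

## Task

Shift the glass tube-turning machine into third: with the fingertips, push the gear lever along to the middle of its H-shaped gate, across to the right-hand side, and forward until it is fully home in the third slot (three green pips, far right as seen from the robot), then take the hand away. Only push the lever, do not grip it, do not let the lever go into the fourth slot (red pips), and leave the glassware and the mould where they stand.

Things in the scene. Friction and masses are not known exactly. Their poses are not given: they have to be found in the camera images.
- machine: Blue gear housing of a bench tube-turning machine, fixed: 200 mm (x) by 260 mm (y), deck 104 mm high. Origin at the centre of its underside, z up; x points forward (away from the robot, give or take the yaw), y to the left. A chuck with a glass tube projects from its left end to 288 mm from the origin, all below 104 mm. The gate is in the middle of the deck.
- gate (a point): Centre of the H-shaped gate, on top of its 90 x 84 mm steel plate, 114 mm above the bench; axes as the machine's. Slots run along x, 18 mm left (+y) and 18 mm right (-y) of this point, reaching 30 mm forward and back. A 16 mm wide cross channel along y at x = 0 joins them; steel tongues in front of and behind it stop the lever crossing elsewhere; their corners are rounded by 4 mm.
- third (a point): Forward end of the third slot, where the stem stands when home: 22 mm forward and 18 mm right of the gate's centre, on the plate's top. Pips on the deck beyond the slot ends tell them apart: first, forward left, 1 white pip; second, back left, 2 white; third, forward right, 3 green; fourth, back right, 4 red.
- knob (a point): Centre of the black ball knob (43 mm diameter, orange top disc) on the lever's 12 mm steel stem. The lever turns about a point 30 mm above the machine's origin, 170 mm from the knob's centre: upright, the knob's centre is 200 mm above the bench; it swings about 45 mm forward and back, 37 mm left and right.
- across (a joint): Sideways lean of the lever, rad, about the machine's x axis: -0.22 fully left (first and second slots), +0.22 fully right (third and fourth). The knob stands about 170 mm x sin(value) to the right of the gate's centre. About 3 N at the knob moves it; it stays where it is left. It starts on the left.
- lever (a joint): Fore-and-aft lean of the lever, rad: 0 in the cross channel, +0.27 fully forward (first or third slot), -0.27 fully back. The knob stands about 170 mm x sin(value) forward of the gate's centre. It crosses only near 0: within 0.03 freely; to about 0.1 the rounded tongues lead it in. About 3 N at the knob moves it; it stays where it is left. It starts anywhere in the left-hand slots.
- stopper: Green glass stopper, 34 mm diameter, 42 mm tall, standing loose on the deck near its right rear corner; origin at its underside. Leave it alone.
- flask: Clear glass flask, 76 mm diameter, 116 mm tall, loose on the bench to the right of the machine; origin at its underside. Leave it alone.
- mould: Eight-sided cream plaster mould, 90 mm wide, 44 mm tall, loose on the bench between the machine and the robot; origin at its underside. Leave it alone.
- jar: Amber jar with a black cap, 56 mm diameter, about 75 mm tall, loose on the bench nearer the robot, left of the mould; origin at its underside. Leave it alone.

How it is judged:
On the way, in this order (a step that is already met when the one before it is completed fails the run):
1. the lever has crossed to the right in the cross channel (value of joint across above 0.12 rad and value of joint lever below 0.1 rad), for 0.02 s.
2. the lever is home in the third slot (value of joint across above 0.16 rad and value of joint lever above 0.225 rad), for 0.2 s.
At the end, for the whole second after the job is handed in: The lever rests in the third slot: across above 0.16 rad and lever above 0.225 rad (within about 8 mm of the end of its travel at the knob), at rest; stopper, flask, mould and jar within 20 mm of where they stood (all of step 2 and velocity of joint lever between -0.05 and 0.05 rad/s and distance of each of stopper, flask, mould, jar from where it was at the start of the episode below 0.02 m); the robot touches nothing.
It fails at once if the knob or stem is gripped (fingers press on opposite sides of it at once with more than 3 N) (((contact force between the fingers and lever_c0 above 3 N or contact force between the fingers and lever_c4 above 3 N) and (contact force between the fingers and lever_c1 above 3 N or contact force between the fingers and lever_c5 above 3 N)) or ((contact force between the fingers and lever_c2 above 3 N or contact force between the fingers and lever_c6 above 3 N) and (contact force between the fingers and lever_c3 above 3 N or contact force between the fingers and lever_c7 above 3 N))).
It fails at once if the lever goes into the fourth slot (more than 0.1 rad back on the right-hand side) (value of joint across above 0.1 rad and value of joint lever below -0.1 rad).
It fails at once if the stopper, flask, mould or jar is moved more than 20 mm or lifted (distance of any of stopper, flask, mould, jar from where it was at the start of the episode above 0.02 m).
It also fails if it takes over 64 s, if anything falls off the work surface, if the arm or the gripper's body presses on something with over 40 N, if the wrist force passes 120 N, or if a joint passes its speed limit or range.

## Robot

A 6-joint arm with a two-finger parallel gripper is mounted at the origin on the work surface. World frame = base frame: x ahead of the robot, y to its left, z up, the work surface at z = 0. Lengths are in m, angles in rad, forces in N, time in s.
With the tool pointing down it reaches from about 0.375 to 0.9 m from the base axis. Payload 3.1 kg.
Tool frame: the origin (TCP) lies midway between the tips of the shut fingers; the grasp point (between the pads) lies grip_point_offset behind it (grip_point_offset is the distance from the TCP to the grasp point, in m); y points along the fingers, z is the direction in which the jaws open and shut, and the axes are right-handed (so a half turn about y gives the same grasp; the last joint's range is limited). The gripper opens to 87 mm and grips with 3 to 60 N. Pads are 19 mm wide; open, the fingers measure 117 mm over their backs; the gripper's body (75 mm by 190 mm) begins 51 mm behind the grasp point.
Start: joints at [1.089, 0.527, 1.433, -0, 1.181, -0.178], TCP at [0.187, 0.596, 0.223] pointing down, gripper open.
Joint ranges: [-3.08, 3.08], [-0.75, 2.2], [0.22, 2.44], [-1.43, 4.57], [0, 2.65], [-2.85, 2.85]. Speed limits (rad/s): [2.79, 2.79, 3.14, 3.14, 3.14, 3.14].

## Interface

Orientations are given as a unit quaternion [x, y, z, w].
In Python, from rig import * gives the robot as it stands.
- The arm moves only by the tool jog_arm, never from a script. Its argument "increments" is a list that holds one entry, the list of rows, each a list of 7 numbers: the turn, a rotation vector about the world's x, y, z in degrees, then the shift along the world's x, y, z in m, then the closure, from -1 (fully open) to 1 (shut), so that 0 is half open. In form: [[[rx, ry, rz, x, y, z, jaw], ...]]. A call has 1 to 8 rows; each row is the pose to reach, as a shift and turn from the pose measured when the call began; what a row does not reach only later rows make up. A row lasts 1/10 s, in which the tool goes at most 50 mm and 8.59 degrees, less where a joint would pass 70% of its speed; a pose out of reach is approached as far as the arm can. A call with a gripper value outside its range is refused whole. The fingers move at their own pace and stop on an object; "squeeze" is the grip in N (left out, the last holds). Time passes only in rows, so rows that repeat a pose let the fingers close. It gives the time, the measured TCP pose, the force and the opening at its end, in the units of the state.
- get_obs(): the state, without advancing time (a new reading comes with each control period).
- camera(name): name is "scene" or "top" or "wrist"; returns the picture (480x640x3 uint8, red, green, blue); there is no depth.
- camera_info(name): a dict with "K" (3x3 intrinsics, pixels), "R" (3x3) and "t" (3): a world point X has camera coordinates R X + t. Camera axes: x right, y down, z forward; pixel columns grow to the right and rows downward; lengths in m; the calibration is good to about 2 mm. The wrist camera is an equidistant fisheye: a pixel r from the principal point sees the ray r / f radians off the axis. A picture is of the moment at which its call begins: read the wrist's pose just before it. camera_info takes no time and is no camera call; for the wrist camera it gives the pose at the moment of the call.
- hand_in(): hands the job in, once; it reports no verdict.
The state is a dict: "time": time; "q": joint angles; "joint_velocities": joint speeds; "joint_torque": joint torques, N m; "position": TCP position; "tool_rot": TCP orientation; "ft_force": force on the tool from outside, world axes, zero at the start; "moment": the same for the moment, N m; "grip_width": finger opening in m.
Only numpy, scipy, OpenCV 4.12 (cv2) and the standard library are available. Lean on these libraries where they do the work, as an engineer would, in place of code of your own. Each camera call takes 0.05 s, during which the arm holds its last target.

## Working session

There is one attempt and no reset: what is moved stays moved. The work goes in short steps, Python scripts to look and compute and a tool call to move; the robot and the scene stay as the last step left them, time stands still between calls to the robot, and variables do not carry over. Pictures are saved under pics/ and viewed, and the job is handed in when it is done.

Besides the shell and the picture viewer there is one more tool, called after ">>>" as name(argument=value, ...), one argument or row to a line, values as JSON. jog_arm: Moves the arm, as the interface text tells. Its arguments: {"type":"object","properties":{"increments":{"type":"array","items":{"type":"array","items":{"type":"array","items":{"type":"number"}}}},"squeeze":{"type":"number"}},"required":["increments"]}

```bash
mkdir -p pics; ls; python3 - <<'E'
from rig import *
import cv2
o=get_obs(); print(o)
for n in ("scene","top"):
    cv2.imwrite(f"pics/{n}0.png",camera(n)[:,:,::-1]); i=camera_info(n); print(n,i)
E
```

```text
pics
{'time': 0.0, 'q': array([ 1.08850766e+00,  5.28479232e-01,  1.43388918e+00, -1.77683027e-05,
        1.18135858e+00, -1.78509251e-01]), 'joint_velocities': array([-0.00013338, -0.00039118,  0.001341  ,  0.00055821,  0.00117523,
       -0.00159507]), 'joint_torque': array([ 3.84761006e-04, -4.40045643e+01, -1.76588380e+01,  6.33170432e-02,
        5.83713083e-02, -1.69567361e-04]), 'position': array([0.18659987, 0.59574323, 0.22156776]), 'tool_rot': array([ 0.69968144, -0.10722664,  0.10674801, -0.69825009]), 'ft_force': array([ 0.58272274, -0.57577219,  0.77241423]), 'moment': array([-0.00851763,  0.04249333,  0.0151804 ]), 'grip_width': 0.08699967069505574}
scene {'K': array([[607.29837818,   0.        , 319.87116167],
       [  0.        , 607.29837818, 242.46476154],
       [  0.        ,   0.        ,   1.        ]]), 'R': array([[-0.79162857,  0.61098567,  0.00455195],
       [ 0.40892347,  0.53533111, -0.73905494],
       [-0.45398877, -0.58319561, -0.67362978]]), 't': array([ 0.4248887 , -0.07073641,  1.33051589])}
top {'K': array([[596.69040215,   0.        , 324.72532916],
       [  0.        , 596.69040215, 242.68232494],
       [  0.        ,   0.        ,   1.        ]]), 'R': array([[-1.47737750e-02, -9.99886045e-01, -3.10367715e-03],
       [-9.83288303e-01,  1.50916959e-02, -1.81428646e-01],
       [ 1.81454811e-01,  3.71423433e-04, -9.83399214e-01]]), 't': array([-0.02464595,  0.52473887,  1.02216896])}
```

View pics/scene0.png

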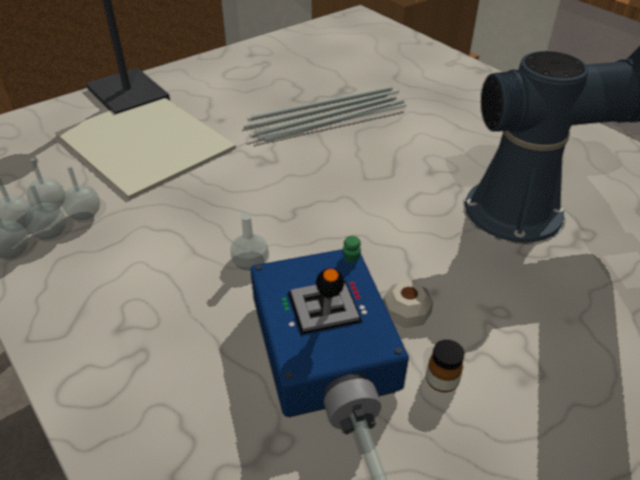

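View pics/top0.png

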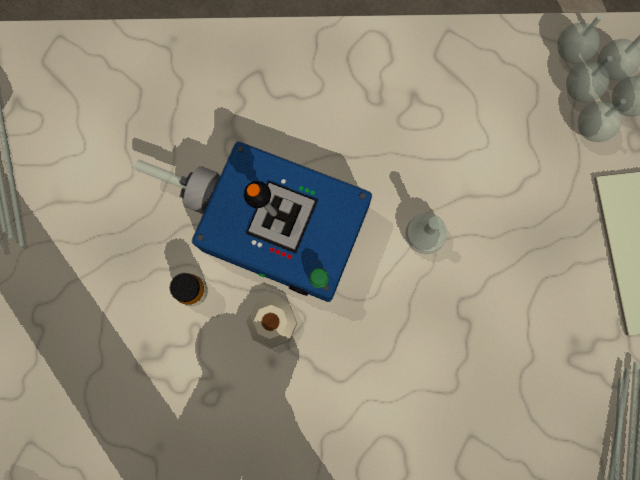

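Scene: the blue machine is at (330,320), the knob at (330,280). Top: the plate is centred near (282,217), the knob at (257,193) is forward-left, the stopper is at (319,278), the mould at (270,320) and the jar at (187,289). Next I measure these.

```bash
cat > h.py <<'E'
from rig import *
import cv2, numpy as np
def ray(n,uv,info=None):
    i=info or camera_info(n); K,R,t=map(np.array,(i["K"],i["R"],i["t"]))
    d=R.T@np.linalg.solve(K,[uv[0],uv[1],1.]); return -R.T@t,d/np.linalg.norm(d)
def onz(n,uv,z):
    c,d=ray(n,uv); return c+d*(z-c[2])/d[2]
def tri(l):
    A=np.zeros((3,3));b=np.zeros(3)
    for c,d in l:
        P=np.eye(3)-np.outer(d,d);A+=P;b+=P@c
    X=np.linalg.solve(A,b); return X,[np.linalg.norm((np.eye(3)-np.outer(d,d))@(X-c)) for c,d in l]
def proj(n,X):
    i=camera_info(n); p=i["K"]@(i["R"]@np.array(X)+i["t"]); return p[:2]/p[2]
def blob(m):
    k,l,s,c=cv2.connectedComponentsWithStats(m.astype(np.uint8)); j=1+np.argmax(s[1:,4]); return c[j],s[j,4],(l==j)
def hsv(im): return [a.astype(int) for a in cv2.split(cv2.cvtColor(im,cv2.COLOR_RGB2HSV))]
def orange(im):
    h,s,v=hsv(im); return (h<15)&(s>200)&(v>140)
E
python3 - <<'E'
from h import *
S=cv2.imread("pics/scene0.png")[:,:,::-1].copy();T=cv2.imread("pics/top0.png")[:,:,::-1].copy()
a=blob(orange(S));b=blob(orange(T));print(a[:2],b[:2]);print("disc",tri([ray("scene",a[0]),ray("top",b[0])]))
h,s,v=hsv(T)
m=(h>100)&(h<125)&(s>120)
c,ar,mm=blob(m);cn=max(cv2.findContours(mm.astype(np.uint8),0,2)[0],key=cv2.contourArea)
print("deck",c,ar,cv2.minAreaRect(cn)); ap=cv2.approxPolyDP(cv2.convexHull(cn),6,True)[:,0];print(ap)
for p in ap: print(p,onz("top",p,.104)[:2])
# plate
g=(s<60)&(v>70); g[:170]=0;g[260:]=0;g[:,:240]=0;g[:,325:]=0
c,ar,mm=blob(g);cn=max(cv2.findContours(mm.astype(np.uint8),0,2)[0],key=cv2.contourArea)
r=cv2.minAreaRect(cn);bx=cv2.boxPoints(r);print("plate",c,ar,r)
for p in bx: print(p,onz("top",p,.114)[:2])
print("ctr",onz("top",r[0],.114))
for nm,m in (("green",(h>50)&(h<85)&(s>120)),("red",((h<10)|(h>170))&(s>150)&(v>70))):
    k,l,st,cc=cv2.connectedComponentsWithStats(m.astype(np.uint8))
    for j in range(1,k):
        if st[j,4]>3: print(nm,st[j,4],cc[j],onz("top",cc[j],.105)[:2])
cv2.imwrite("pics/crop.png",cv2.resize(T[130:350,150:460],None,fx=2.5,fy=2.5,interpolation=cv2.INTER_CUBIC)[:,:,::-1])
E
```

```text
(array([330.41025641, 274.5982906 ]), np.int32(117)) (array([252.88888889, 189.4957265 ]), np.int32(117))
disc (array([0.57771805, 0.07628878, 0.2163643 ]), [np.float64(9.140883386351367e-05), np.float64(9.140883386345564e-05)])
deck [282.23416856 220.81305998] 13170 ((281.3965759277344, 219.75863647460938), (150.97030639648438, 116.98804473876953), 21.801406860351562)
[[237 142]
 [370 193]
 [329 300]
 [193 242]]
[237 142] [0.69581811 0.11857694]
[370 193] [ 0.59985913 -0.11189773]
[329 300] [ 0.41663027 -0.03825989]
[193 242] [0.51858267 0.19125673]
plate [282.25450573 216.88148553] 1831 ((281.2068786621094, 215.48275756835938), (50.509132385253906, 52.73747253417969), 21.801406860351562)
[247.96552 230.58621] [0.53487054 0.09667188]
[267.5517 181.6207] [0.62002678 0.06383   ]
[314.44824 200.3793 ] [ 0.58565302 -0.01614926]
[294.86206 249.34482] [0.50152669 0.01769466]
ctr [0.56014667 0.04051703 0.114     ]
green 16 [300.625 187.75 ] [0.61081169 0.00759663]
green 16 [306.5 190. ] [ 0.60663936 -0.00250501]
green 16 [312.25  192.375] [ 0.60225406 -0.0123739 ]
green 304 [318.32236842 277.67105263] [ 0.45424813 -0.02094012]
green 14 [261.5 274.5] [0.46105536 0.07446068]
red 15 [271.6 249.4] [0.50359898 0.05754626]
red 16 [277.5 251.5] [0.49983982 0.04755653]
red 17 [283.         253.64705882] [0.49601546 0.03825694]
red 16 [288.875  256.1875] [0.49151354 0.02833911]
```

View pics/crop.png

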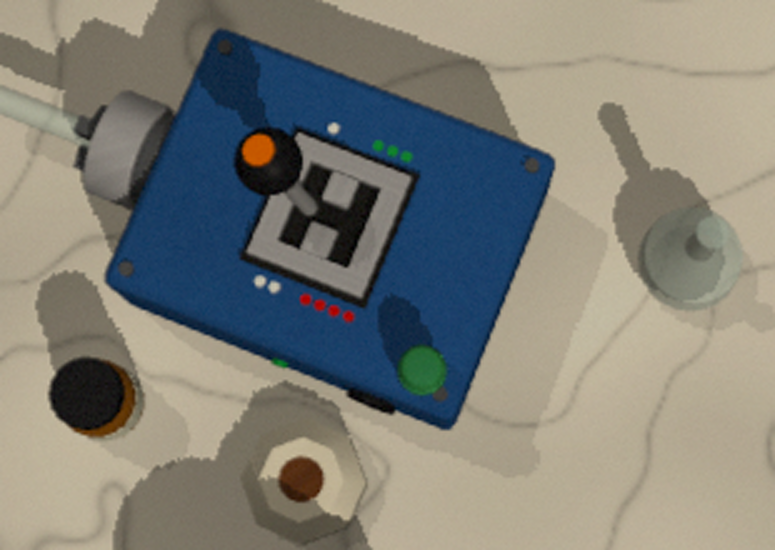

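Estimates: machine yaw is -22.6° and the gate centre is about (0.559, 0.040). The disc triangulates to z 0.216 (expected about 0.216), 41 mm left and 3 mm forward. So the lever is on the left and already near the cross channel. I'll push it right with shut fingers on its left side.

>>> jog_arm(
  increments=[
    [[0, 0, -1, 0.03, -0.035, 0.01, 1], [0, 0, -2, 0.062, -0.07, 0.02, 1], [0, 0, -3, 0.094, -0.107, 0.03, 1], [0, 0, -4, 0.125, -0.144, 0.03, 1], [0, 0, -5, 0.157, -0.18, 0.03, 1], [0, 0, -5.2, 0.19, -0.216, 0.03, 1], [0, 0, -5.2, 0.22, -0.252, 0.03, 1], [0, 0, -5.2, 0.25, -0.288, 0.03, 1]],
  ],
)

```text
time: 0.9
position: [0.4374, 0.3061, 0.2514]
tool_rot: [0.694, -0.139, 0.138, -0.693]
ft_force: [-0.1, 0.6, 0.5]
grip_width: 0.0311
```

>>> jog_arm(
  increments=[
    [[0, 0, 0, 0.033, -0.035, 0, 1], [0, 0, 0, 0.065, -0.07, 0, 1], [0, 0, 0, 0.098, -0.106, 0, 1], [0, 0, 0, 0.13, -0.141, 0, 1], [0, 0, 0, 0.163, -0.176, 0, 1], [0, 0, 0, 0.163, -0.176, -0.03, 1], [0, 0, 0, 0.163, -0.176, -0.07, 1], [0, 0, 0, 0.163, -0.176, -0.07, 1]],
  ],
)

```text
time: 1.7
position: [0.5959, 0.1292, 0.1757]
tool_rot: [0.695, -0.144, 0.134, -0.691]
ft_force: [-2.0, 0.1, -1.0]
grip_width: 0.0007
```

```bash
cat > look.py <<'E'
from h import *
import sys
k=sys.argv[1]; o=get_obs()
S=camera("scene");T=camera("top")
cv2.imwrite(f"pics/v{k}.png",np.hstack([cv2.resize(S[200:420,220:460],(400,367)),cv2.resize(T[100:320,150:390],(400,367))])[:,:,::-1])
G=np.array([.559,.040]);y=np.radians(-22.6);f=np.array([np.cos(y),np.sin(y)]);l=np.array([-f[1],f[0]])
p=o["position"];r=p[:2]-G;print("tcp",p,"f,l",r@f,r@l,"F",o["ft_force"],o["grip_width"],o["time"])
try:
    a=blob(orange(S));b=blob(orange(T));X,e=tri([ray("scene",a[0]),ray("top",b[0])]);r=X[:2]-G
    print("areas",a[1],b[1],"disc",X,e[0],"f,l",r@f,r@l,"lever",np.arcsin(r@f/.19),"across",np.arcsin(-r@l/.19))
    for n,u in(("scene",a[0]),("top",b[0])):
        r=onz(n,u,.218)[:2]-G; print(n,"f,l at z.218",r@f,r@l)
except Exception as ex: print(ex)
E
python3 look.py 1
```

```text
tcp [0.59591931 0.12919264 0.17572021] f,l -0.00019202848335924058 0.09653147467206578 F [-2.04745684  0.12688    -1.04926938] 0.0007371139366689932 1.7
attempt to get argmax of an empty sequence
```

View pics/v1.png

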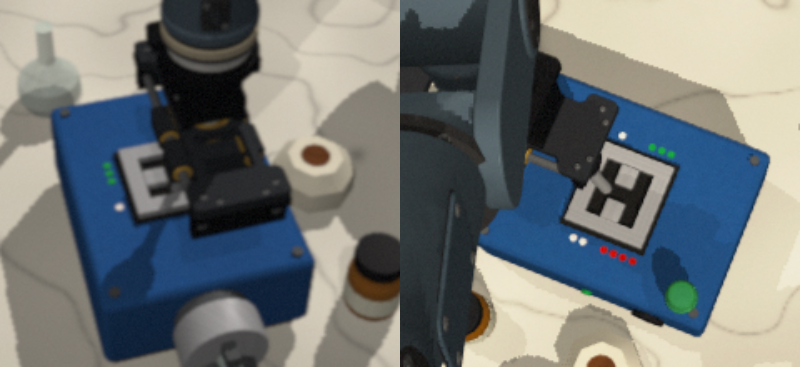

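Both views show the gripper overhanging the knob and hiding the disc. I'll check the clearance.

```bash
python3 - <<'E'
from rig import *
import rig
print([n for n in dir(rig) if not n.startswith('_')]); print(getattr(rig,'grip_point_offset',None))
o=get_obs();print(o['ft_force'],o['position'],o['moment'],o['joint_velocities'])
import cv2
cv2.imwrite("pics/w1.png",camera("wrist")[:,:,::-1])
E
```

```text
['Unreachable', 'camera', 'camera_info', 'get_obs', 'grip_point_offset', 'hand_in']
0.0187
[ 0.59629264 -0.03305823 -0.22615211] [0.599792   0.13011006 0.18089531] [ 0.00642084 -0.03823574 -0.03349085] [ 0.00873734 -0.04088035 -0.0454542  -0.00118152 -0.00696515 -0.00022633]
```

View pics/w1.png

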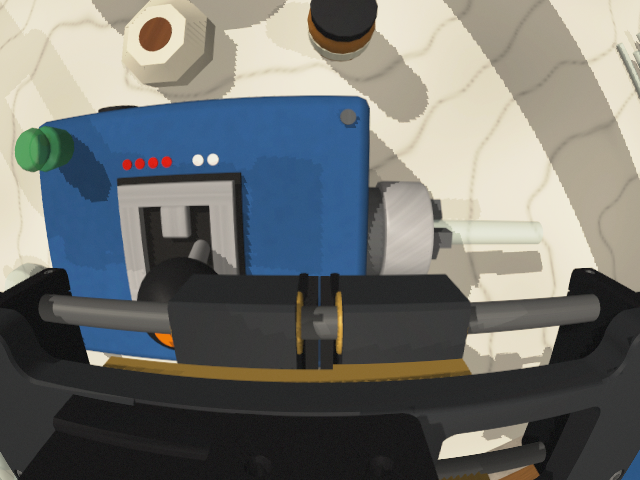

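Clearance under the body is about 29 mm over the knob top, and the fingers line up with the knob fore-and-aft. Pushing right gently.

>>> jog_arm(
  increments=[
    [[0, 0, 0, -0.004, -0.009, 0, 1], [0, 0, 0, -0.008, -0.018, 0, 1], [0, 0, 0, -0.011, -0.026, 0, 1], [0, 0, 0, -0.014, -0.034, 0, 1], [0, 0, 0, -0.017, -0.041, 0, 1], [0, 0, 0, -0.02, -0.048, 0, 1], [0, 0, 0, -0.023, -0.055, 0, 1], [0, 0, 0, -0.023, -0.055, 0, 1]],
  ],
)

```text
time: 2.65
position: [0.5774, 0.074, 0.1823]
tool_rot: [0.694, -0.139, 0.138, -0.692]
ft_force: [0.6, -0.4, 1.2]
grip_width: 0.0004
```

```bash
python3 look.py 2
```

```text
tcp [0.57736683 0.07401279 0.1822627 ] f,l 0.0038854863631904613 0.03845923769067809 F [ 0.64169774 -0.42166297  1.15193452] 0.0003863299849308505 2.65
attempt to get argmax of an empty sequence
```

View pics/v2.png

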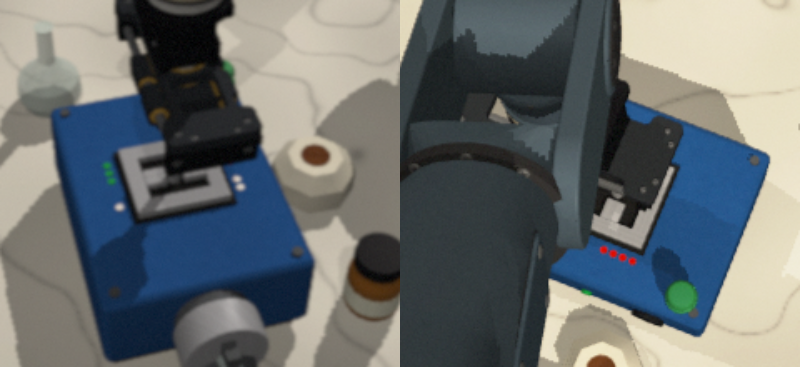

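The stem now sits mid-channel in the scene view (left half, about (175,178)). I'll continue right.

>>> jog_arm(
  increments=[
    [[0, 0, 0, -0.003, -0.007, 0, 1], [0, 0, 0, -0.006, -0.014, 0, 1], [0, 0, 0, -0.009, -0.021, 0, 1], [0, 0, 0, -0.012, -0.028, 0, 1], [0, 0, 0, -0.015, -0.035, 0, 1], [0, 0, 0, -0.015, -0.035, 0, 1]],
  ],
)

```text
time: 3.35
position: [0.5607, 0.038, 0.1813]
tool_rot: [0.695, -0.14, 0.137, -0.692]
ft_force: [-0.3, 0.5, 0.3]
grip_width: 0.0002
```

```bash
python3 look.py 3; python3 -c "
from rig import *;import cv2
cv2.imwrite('pics/w3.png',camera('wrist')[:,:,::-1])"
```

```text
tcp [0.56072934 0.0380305  0.18125434] f,l 0.0023534097698644204 -0.0011536823849124178 F [-0.31538069  0.49794082  0.30906276] 0.00018987779260790913 3.35
attempt to get argmax of an empty sequence
```

View pics/v3.png

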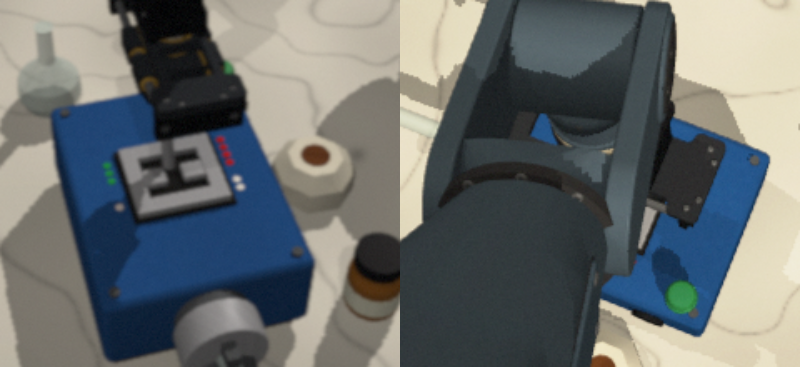

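View pics/w3.png

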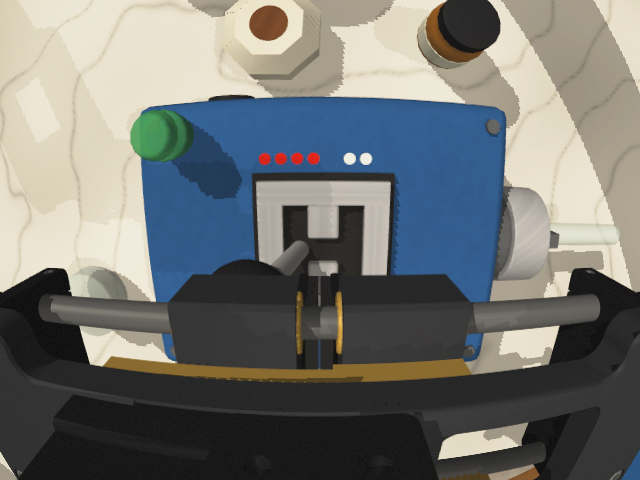

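The wrist view shows the stem base at (303,245), in the right-hand slot column. I'll push 6 mm more to feel for the stop.

>>> jog_arm(
  increments=[
    [[0, 0, 0, -0.001, -0.003, 0, 1], [0, 0, 0, -0.002, -0.006, 0, 1], [0, 0, 0, -0.002, -0.006, 0, 1]],
  ],
)

```text
time: 3.8
position: [0.5593, 0.0344, 0.1809]
tool_rot: [0.694, -0.14, 0.137, -0.693]
ft_force: [2.0, 5.7, -1.2]
grip_width: 0.0004
```

Contact at about 6 N means it is at the right-hand stop. Now back off left, swing round behind the knob and look.

>>> jog_arm(
  increments=[
    [[0, 0, 0, 0.004, 0.009, 0, 1], [0, 0, 0, 0.008, 0.019, 0, 1], [0, 0, 0, -0.018, 0.029, 0, 1], [0, 0, 0, -0.043, 0.04, 0, 1], [0, 0, 0, -0.053, 0.016, 0, 1], [0, 0, 0, -0.063, -0.008, 0, 1], [0, 0, 0, -0.063, -0.008, 0, 1], [0, 0, 0, -0.063, -0.008, 0, 1]],
  ],
)

```text
time: 4.6
position: [0.4967, 0.0266, 0.1811]
tool_rot: [0.694, -0.141, 0.138, -0.693]
ft_force: [0.1, 0.5, 0.2]
grip_width: 0.0003
```

```bash
python3 look.py 4; python3 -c "
from rig import *;import cv2
cv2.imwrite('pics/w4.png',camera('wrist')[:,:,::-1])"
```

```text
tcp [0.49671542 0.02656218 0.18107012] f,l -0.05233766908509542 -0.03634160399058847 F [0.05011035 0.52102608 0.1704326 ] 0.0003448451607037825 4.6
attempt to get argmax of an empty sequence
```

View pics/v4.png

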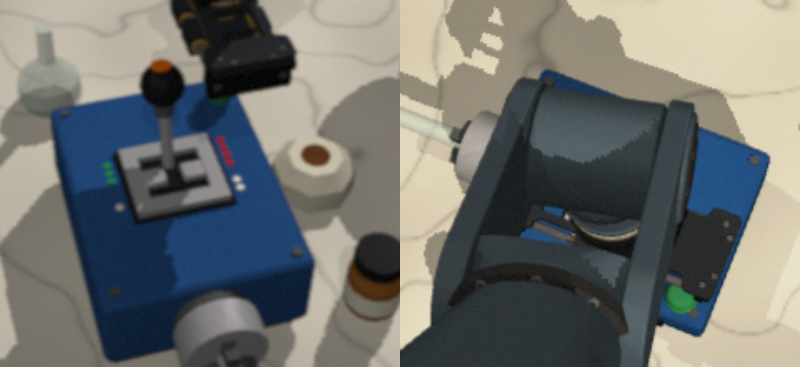

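View pics/w4.png

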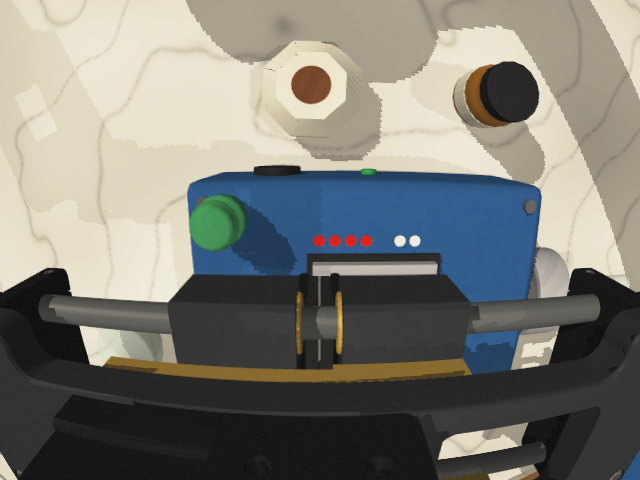

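The lever now stands upright fore-and-aft and leans right (scene knob at (162,82)), with the fingers behind it. Pushing forward.

>>> jog_arm(
  increments=[
    [[0, 0, 0, 0.009, -0.004, 0, 1], [0, 0, 0, 0.018, -0.008, 0, 1], [0, 0, 0, 0.026, -0.011, 0, 1], [0, 0, 0, 0.034, -0.014, 0, 1], [0, 0, 0, 0.041, -0.017, 0, 1], [0, 0, 0, 0.048, -0.02, 0, 1], [0, 0, 0, 0.055, -0.023, 0, 1], [0, 0, 0, 0.055, -0.023, 0, 1]],
  ],
)

```text
time: 5.55
position: [0.5534, 0.0035, 0.1806]
tool_rot: [0.694, -0.14, 0.138, -0.693]
ft_force: [-0.3, -0.3, -0.4]
grip_width: 0.0005
```

```bash
python3 look.py 5
```

```text
tcp [0.55341441 0.00353457 0.18055324] f,l 0.008856822724049165 -0.035811776647129846 F [-0.26748904 -0.29166441 -0.37888192] 0.0004832252127642448 5.55
attempt to get argmax of an empty sequence
```

View pics/v5.png

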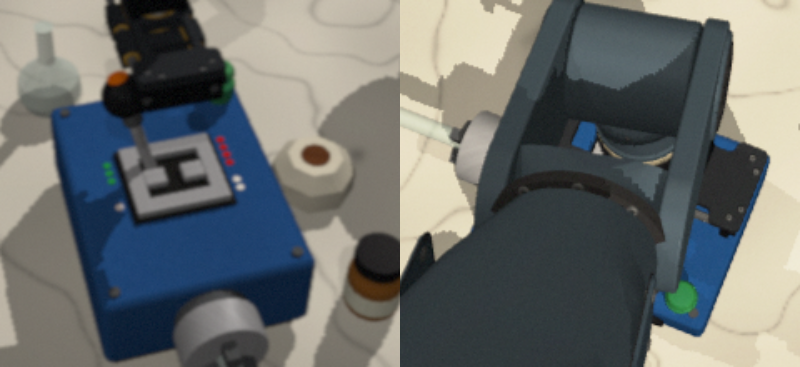

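The lever is moving into the third slot (scene knob at (118,95)). I'll push on until the stop is felt.

>>> jog_arm(
  increments=[
    [[0, 0, 0, 0.003, -0.001, 0, 1], [0, 0, 0, 0.006, -0.002, 0, 1], [0, 0, 0, 0.008, -0.003, 0, 1], [0, 0, 0, 0.008, -0.003, 0, 1]],
  ],
)

```text
time: 6.05
position: [0.5605, 0.0008, 0.1804]
tool_rot: [0.694, -0.14, 0.138, -0.693]
ft_force: [-2.5, 2.4, -1.9]
grip_width: 0.0005
```

>>> jog_arm(
  increments=[
    [[0, 0, 0, 0.003, -0.001, 0, 1], [0, 0, 0, 0.006, -0.002, 0, 1], [0, 0, 0, 0.006, -0.002, 0, 1]],
  ],
)

```text
time: 6.35
position: [0.5635, -0.0003, 0.1797]
tool_rot: [0.694, -0.143, 0.135, -0.693]
ft_force: [-7.8, 2.9, 0.9]
grip_width: 0.0002
```

8 N opposing at a standstill: it is against the stop. Retreating back, then up and aside.

>>> jog_arm(
  increments=[
    [[0, 0, 0, -0.012, 0.005, 0, 1], [0, 0, 0, -0.03, 0.012, 0, 1], [0, 0, 0, -0.03, 0.012, 0.04, 1], [0, 0, 0, -0.03, 0.012, 0.08, 1], [0, 0, 0, -0.03, 0.012, 0.12, 1], [0, 0, 0, -0.05, 0.05, 0.14, 1], [0, 0, 0, -0.08, 0.09, 0.15, 1], [0, 0, 0, -0.1, 0.13, 0.15, 1]],
  ],
)

```text
time: 7.15
position: [0.4656, 0.1302, 0.3331]
tool_rot: [-0.693, 0.14, -0.139, 0.694]
ft_force: [0.5, 1.4, 0.2]
grip_width: 0.0002
```

>>> jog_arm(
  increments=[
    [[0, 0, 0, -0.02, 0.045, 0, 1], [0, 0, 0, -0.04, 0.09, 0, 1], [0, 0, 0, -0.06, 0.135, 0, 1], [0, 0, 0, -0.08, 0.18, 0, 1], [0, 0, 0, -0.1, 0.22, 0, 1], [0, 0, 0, -0.12, 0.26, 0, 1], [0, 0, 0, -0.14, 0.3, 0, 1], [0, 0, 0, -0.14, 0.3, 0, 1]],
  ],
)

```text
time: 7.95
position: [0.3249, 0.4355, 0.3346]
tool_rot: [-0.691, 0.136, -0.138, 0.697]
ft_force: [0.9, -1.2, -0.6]
grip_width: 0.0004
```

```bash
python3 look.py 6
```

```text
tcp [0.3248676  0.43549905 0.33455634] f,l -0.3681418586817034 0.2751527802327542 F [ 0.85453315 -1.15254093 -0.57792207] 0.0004164060633373066 7.95
areas 50 78 disc [ 0.59252561 -0.0153995   0.20907916] 0.00020149255456628732 f,l 0.05224095309653975 -0.038261652830176546 lever 0.2785401779961084 across 0.20276364030925664
scene f,l at z.218 0.05388494147050039 -0.028697372171878052
top f,l at z.218 0.05007601192895953 -0.03949964735991472
```

View pics/v6.png

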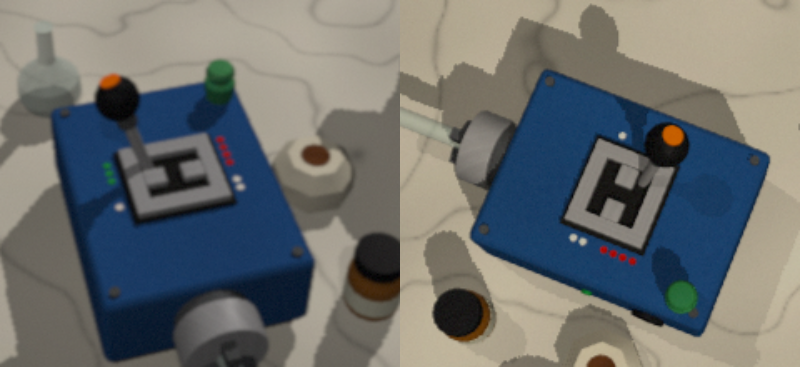

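The lever measures about 0.28 forward and 0.20 right, so it is home by the third-slot pips. The glassware has not visibly moved. Handing in after a short settle.

>>> jog_arm(
  increments=[
    [[0, 0, 0, 0, 0, 0, 1], [0, 0, 0, 0, 0, 0, 1], [0, 0, 0, 0, 0, 0, 1]],
  ],
)

```text
time: 8.35
position: [0.3275, 0.4308, 0.3344]
tool_rot: [-0.692, 0.138, -0.141, 0.695]
ft_force: [-0.6, 0.3, 0.2]
grip_width: 0.0005
```

```bash
python3 - <<'E'
from h import *
T=camera("top");T0=cv2.imread("pics/top0.png")[:,:,::-1].copy()
for im in(T0,T):
    h,s,v=hsv(im); print("stopper",blob((h>50)&(h<85)&(s>120))[0])
    for nm,(u,w) in dict(flask=(425,230),mould=(270,321),jar=(187,289)).items():
        if im is T0: continue
        t=T0[w-22:w+22,u-22:u+22]; r=cv2.matchTemplate(np.ascontiguousarray(T[w-40:w+40,u-40:u+40]),np.ascontiguousarray(t),5)
        m=cv2.minMaxLoc(r); print(nm,m[1],np.array(m[3])-18)
print(hand_in())
E
```

```text
stopper [318.32236842 277.67105263]
stopper [318.33876221 277.61563518]
flask 0.9969565868377686 [0 0]
mould 0.9018141627311707 [0 0]
jar 0.9987209439277649 [0 0]
the job is handed in; nothing more can be done
None
```

The lever is home in the third slot and the job is handed in at about 8.4 s; hand-in reported no verdict. The lever began on the left, already level with the cross channel. I pushed it across to the right-hand stop (about 6 N) with the shut fingertips. Then I went round behind it and pushed it forward to the end stop (about 8 N) before taking the hand away.

- **Lever position:** triangulating the orange disc from the scene and top views gave a forward lean of about 0.28 rad and a rightward lean of about 0.20 rad. These are inside the limits of 0.225 and 0.16. The forward figure is slightly over the 0.27 rad end of travel, which I put down to measurement error of a couple of mm.
- **Loose items:** stopper, flask, mould and jar showed no shift between the first and last top views. The mould's match was weaker (0.90), probably because the shadow over it changed.
- **Hand clear:** the arm was well away from everything, with under 1 N at the wrist.
- **What I could not see:** the arm hid the disc during the pushes, so mid-push I checked progress from the stem and knob in the pictures and from the wrist force.

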